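# Unload the measured bracket from the stud fixture

### The job

The bracket has been measured and can come off the fixture: lift the wing nut off the stud and set it in the steel hardware tray, then lift off the spacer and set it in the tray too, both set down rather than dropped. With the stud bare, push the bracket along between the guide strips, flat on the plate and never lifted, until it stands upright and wholly on the felt of the receiving tray at the end of the plate. Leave the other things on the bench where they are.

Things in the scene. Friction and masses are not known exactly. Their poses are not given: they have to be found in the camera images.
- fixture: Fixed bench fixture, 292 (its x) x 112 mm. Origin: centre of underside; z up, +x = unloading direction. x < 0 (to -146 mm): steel plate, top at z = 15 mm, with the stud at x = -85, y = 0 and two guide strips along x, inner faces at y = +-41.5, tops at z = 23 mm. x > 0 (to 146 mm): the receiving tray, its grey felt floor level with the plate.
- stud_top (a point): Top centre of the fixture's vertical steel stud, 10 mm diameter, standing 47 mm out of the plate (top 62 mm above the bench).
- receiving_tray (a point): Centre of the receiving tray's felt floor (15 mm above the bench), axes as the fixture. Felt from x = -70.5 (the seam with the plate, no rim there) to x = 70.5 mm (inner face of the end rim); black side rims with inner faces at y = +-46 mm; rims rise 12 mm above the felt.
- nut: Dark quick-release wing nut, already slackened: it turns freely and slides straight up off the stud (bore 13.6 mm). Hub 26 mm diameter tapering to 23, 18 mm high; two wings along its x, 7 mm thick, 68 mm over the tips, 7 mm above the hub's top. Origin: centre of the hub's underside, z up the bore. Sits on the spacer, underside 35 mm above the bench, any yaw. About 0.06 kg.
- spacer: Steel spacer ring, 32 mm outside, 13 mm bore, 14 mm high, about 0.07 kg. Origin: centre of its underside, z along the bore. On the stud under the nut, its lowest 4 mm sunk in a pocket of the bracket's foot, 10 mm proud (underside 21, top 35 mm above the bench). While it sits there the bracket has only 4 mm of play and cannot slide off.
- bracket: Loose aluminium angle bracket, about 0.34 kg, on the plate, x along the fixture's x. Origin: underside, on the stud's axis at the start; z up, +x towards its upright. Foot x -32 to 70 mm, 80 mm wide, 10 mm thick; 14 mm slot for the stud, open at the foot's -x end, so it leaves the stud along +x; round pocket 35 mm wide, 4 mm deep for the spacer.
- bracket_upright (a point): Foot of the bracket's upright on its stud-side face, mid-width, at underside height (bracket x = 70 mm). The upright is a plate across y, 80 mm wide, 8 mm thick, 66 mm tall, with a 30 mm bore centred 33 mm up. Pushed here, low down, along +x the bracket slides with a few newtons.
- hardware_tray: Fixed open steel tray for the nut and spacer, 115 (its x) x 165 (its y) x 22 mm high, walls and floor 3 mm. Origin: centre of its underside, z up; its inner floor is 3 mm above the bench.
- gauge_case: Closed wooden gauge-block case with brass hooks, 70 x 130 x 38 mm, origin centre of underside. Leave it alone.
- ring_gauge: Plain steel setting ring, 62 mm outside, 32 mm bore, 18 mm high, flat on the bench away from the fixture, origin centre of underside. Leave it alone.
- jar: Clear jar with white cap, 48 mm diameter, 55 mm high, origin centre of underside. Leave it alone.
Things that resemble listed ones, but are neither listed nor needed, are in the scene too. Of the things shaped like the bracket, the aluminium one is meant.

How it is judged:
By the outcome, as a careful person would: the job done as asked, in the order asked, and still so for the second after the job is handed in, with the robot touching nothing.
It also fails if it takes over 69 s, if anything falls off the work surface, if the arm or the gripper's body presses on something with over 40 N, if the wrist force passes 120 N, or if a joint passes its speed limit or range.

### The arm

A 6-joint arm with a two-finger parallel gripper is mounted at the origin on the work surface. World frame = base frame: x ahead of the robot, y to its left, z up, the work surface at z = 0. Lengths are in m, angles in degrees, forces in N, time in s.
With the tool pointing down it reaches from about 0.375 to 0.75 m from the base axis. Payload 9 kg.
Tool frame: the origin (TCP) lies where the fingers leave the gripper's body, on its centre line; the fingertips stand 73 mm ahead of it and the grasp point (between the pads) lies 54 mm ahead of it (robot.tip_reach is the distance from the TCP to the fingertips, in m); z points along the fingers, y is the direction in which the jaws open and shut (so a half turn about z gives the same grasp; the last joint's range is limited). The gripper opens to 85 mm and grips with 20 to 120 N. Pads are 22 mm wide; open, the fingers measure 114 mm over their backs; the gripper's body (76 mm by 85 mm) begins 54 mm behind the grasp point. The pads swing forward as they close: fully open they stand 13 mm farther back than shut.
Start: joints at [59.834, 5.964, 5.575, 89.605, 0, 77.527], TCP at [0.182, 0.572, 0.304] pointing down, gripper open.
Joint ranges: [-171.21, 171.21], [-48.23, 106.86], [-62.78, 66.21], [-105.2, 120.99], [-86.42, 89.51], [-180, 180]. Speed limits (degrees/s): [127.2, 127.2, 147.25, 180, 180, 180].

### API

Orientations are given as [roll, pitch, yaw] about the fixed x, y, z axes, in that order (R = Rz(yaw) Ry(pitch) Rx(roll)).
In Python, from plant import robot gives the robot as it stands. Calls block until the motion is done:
- robot.move_pose(position, orientation): joint-space move of the TCP to a pose.
- robot.line_to(position, vel=0.15, rotation=None, guard=None): straight line of the TCP; rotation=None keeps the orientation; vel is the mean speed in m/s. With guard (N) it stops when the force on the tool has changed by that much, and returns True; else False.
- robot.goto_joints(angles): joint-space move.
- robot.set_gripper(opening): finger opening in m; the grip force is fixed at half the most; returns when the fingers have stopped.
- robot.pause(seconds).
- robot.ik(position, orientation): joint angles nearest the present ones, or None.
- robot.observe(): the state.
- robot.grab_frame(name): name is "scene" or "top" or "wrist"; returns the picture (384x512x3 uint8, blue, green, red); there is no depth.
- robot.get_calibration(name): a dict with "vertical_fov" (degrees; the focal length in pixels is half the picture's height over the tangent of half this angle, whatever the lens; pixels are square), "cx", "cy" (the principal point, pixels), "rvec" (rotation vector, rad) and "tvec" (3), from world to camera coordinates, as OpenCV has them. Camera axes: x right, y down, z forward; pixel columns grow to the right and rows downward; lengths in m; the calibration is good to about 2 mm. A picture is of the moment at which its call begins: read the wrist's pose just before it. get_calibration takes no time and is no camera call; for the wrist camera it gives the pose at the moment of the call.
A pose or a line that the arm cannot do raises robot.IKError and nothing moves.
- robot.job_done(): hands the job in, once; it reports no verdict.
The state is a dict: "time": time; "q": joint angles; "qvel": joint speeds; "joint_torque": joint torques, N m; "tool_pos": TCP position; "tcp_rot": TCP orientation; "ft_force": force on the tool from outside, world axes, zero at the start; "torque": the same for the moment, N m; "gripper_width": finger opening in m.
Only numpy, scipy, OpenCV 4.12 (cv2) and the standard library are available. Lean on these libraries where they do the work, as an engineer would, in place of code of your own. Each camera call takes 0.05 s, during which the arm holds its last target. There are 200 camera calls.

## Working session

There is one attempt and no reset: what is moved stays moved. The work goes in short steps, each a Python script; the robot and the scene stay as the last script left them, time stands still between calls to the robot, and variables do not carry over. Pictures are saved under pics/ and viewed, about 8 in all and at most 12, crops included, and the job is handed in when it is done.

```bash
ls; mkdir -p pics; python3 - <<'E'
from plant import robot
import cv2
for n in("scene","top"):
    f=robot.grab_frame(n); cv2.imwrite(f"pics/{n}0.png",cv2.resize(f,(800,600),interpolation=cv2.INTER_CUBIC)); cv2.imwrite(f"{n}0_raw.png",f)
    print(n,robot.get_calibration(n))
print(robot.get_calibration("wrist")); print(robot.observe())
E
```

```text
pics
scene {'vertical_fov': 54.63519401240397, 'cx': 256.6891053451046, 'cy': 194.41614853572693, 'rvec': array([ 1.46718691,  1.83690403, -0.96551885]), 'tvec': array([ 0.11732807, -0.2842672 ,  1.34464602])}
top {'vertical_fov': 46.71480073807423, 'cx': 252.73564226609133, 'cy': 193.88481169139789, 'rvec': array([ 2.01207737, -2.20170974,  0.24413302]), 'tvec': array([0.05960835, 0.62290494, 1.13863333])}
{'vertical_fov': 70.61895631390239, 'cx': 256.590202280989, 'cy': 188.69397736435732, 'rvec': array([-2.34367664, -1.7121723 , -0.24156571]), 'tvec': array([-0.59881583, -0.03536758,  0.37934195])}
{'time': 0.1, 'q': array([5.98328540e+01, 5.99678727e+00, 5.53046765e+00, 8.96048825e+01,
       4.60805811e-04, 7.75277539e+01]), 'qvel': array([-0.06119421,  0.01174025,  0.07517506,  0.01246118,  0.00190327,
        0.03345243]), 'joint_torque': array([ 5.08623096e-03, -5.58208716e+01,  5.04720533e+01,  1.30852152e-02,
       -3.50263581e-04,  4.52535076e-08]), 'tool_pos': array([0.1822343 , 0.57142494, 0.30317372]), 'tcp_rot': array([-1.79930578e+02, -1.58272183e-02,  1.62305090e+02]), 'ft_force': array([ 0.16593013, -0.21097701, -0.59037092]), 'torque': array([-0.01758387,  0.0216085 ,  0.03372338]), 'gripper_width': 0.08544665466270247}
```

View pics/top0.png

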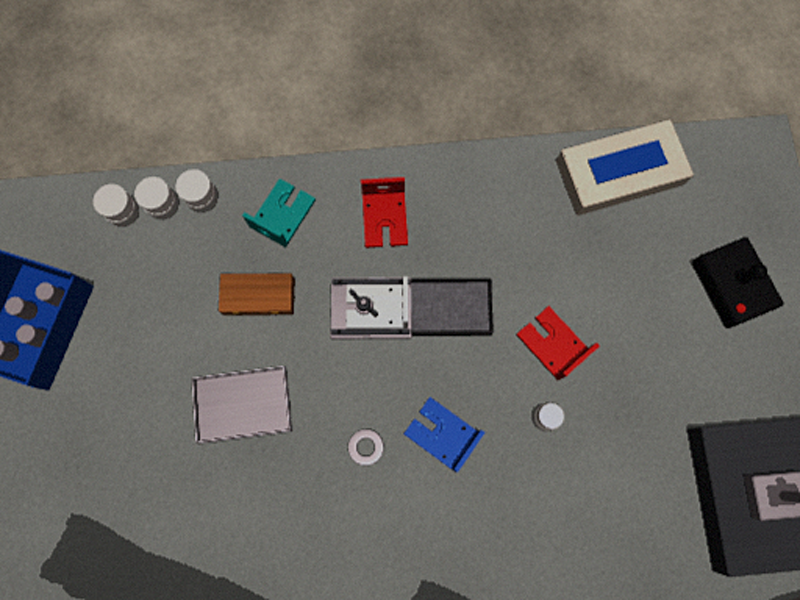

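View pics/scene0.png

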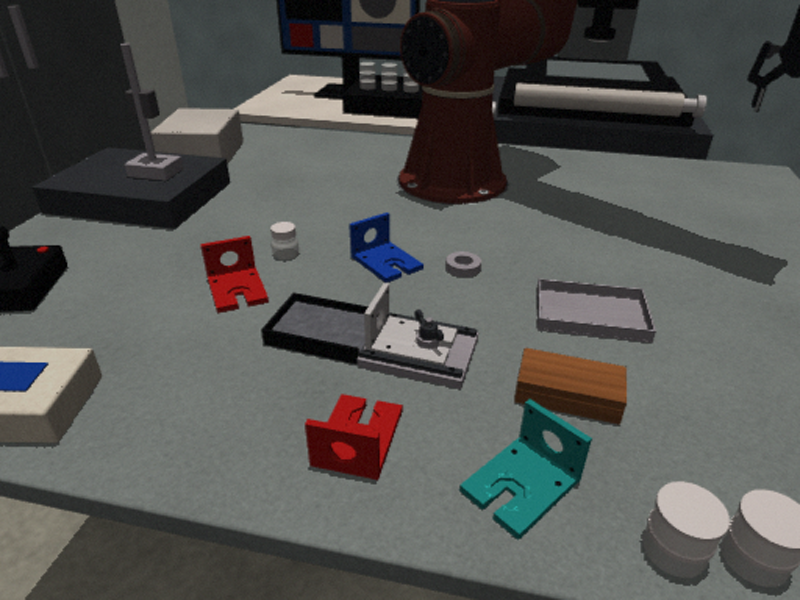

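The top view (800x600 pixels) shows the fixture at (411,307), with the nut on its stud at about (363,303). The felt is at (451,306) and the hardware tray at (242,404). There are five bracket shapes: teal (280,212), red (385,213), red (558,343), blue (444,433) and the aluminium one on the fixture at (380,305). The aluminium one on the stud is the one meant, and I'll confirm that in a wrist crop.

```bash
cat > h.py <<'E'
from plant import robot
import numpy as np, cv2
def K(c):
    f=192/np.tan(np.radians(c["vertical_fov"]/2)); return np.array([[f,0,c["cx"]],[0,f,c["cy"]],[0,0,1]])
def cast(c,uv,z):
    R=cv2.Rodrigues(c["rvec"])[0]; o=-R.T@c["tvec"]
    uv=np.atleast_2d(uv).astype(float); d=(R.T@np.linalg.inv(K(c))@np.c_[uv,np.ones(len(uv))].T).T
    return o+d*((z-o[2])/d[:,2])[:,None]
def proj(c,P): return cv2.projectPoints(np.atleast_2d(P).astype(float),c["rvec"],c["tvec"],K(c),None)[0][:,0]
E
python3 - <<'E'
from h import *
np.set_printoptions(precision=4,suppress=True)
c=robot.get_calibration("top"); s=512/800
for n,u,z in[("nut",(363,303),.055),("plate -x corners",[(331,279),(331,338)],.015),("end rim",[(491,279),(491,334)],.027),("tray",[(193,377),(285,367),(291,431),(197,442)],.022),("case",(256,293),.038),("ring",(366,447),.018),("blue",(444,433),.01),("red",(385,213),.01),("red2",(558,343),.01),("jar",(550,416),.055)]:
    print(n,cast(c,np.array(u)*s,z)[:,:2].tolist())
cw=robot.get_calibration("wrist");R=cv2.Rodrigues(cw["rvec"])[0];print("cam",-R.T@cw["tvec"],R[2], "tcp",robot.observe()["tool_pos"])
E
```

```text
nut [[0.6338417627220454, 0.05903774893583803]]
plate -x corners [[0.693163126369247, 0.11492156330372794], [0.5838302504631396, 0.12256226923642906]]
end rim [[0.6638527985408436, -0.17511889009507242], [0.5632578002872666, -0.16296440343355698]]
tray [[0.5348239182273153, 0.3695923310408937], [0.537945525658746, 0.20680685467866547], [0.42553722710225517, 0.20259860449681907], [0.42143418274023337, 0.3656663359950076]]
case [[0.6732166486074127, 0.24881624523549445]]
ring [[0.38680591568717654, 0.07526113720370659]]
blue [[0.39863690632572113, -0.062474830356415295]]
red [[0.8132952041886312, 0.005202155402525027]]
red2 [[0.5388630703355789, -0.283904717995182]]
jar [[0.40937407327574155, -0.24139009510187814]]
cam [0.1139 0.5929 0.3731] [ 0.2652 -0.0865 -0.9603] tcp [0.1822 0.5714 0.3032]
```

```bash
python3 - <<'E'
from h import *
import json
robot.move_pose([0.60,0.02,0.25],[180,0,180])
c=robot.get_calibration("wrist"); f=robot.grab_frame("wrist"); cv2.imwrite("w1.png",f)
json.dump({k:np.array(v).tolist() for k,v in c.items()},open("w1.json","w"))
s=cast(robot.get_calibration("top"),np.array([(363,303)])*.64,.055)[0]
print(proj(c,s),robot.observe()["time"],robot.observe()["q"])
cv2.imwrite("pics/w1.png",cv2.resize(f,(800,600),interpolation=cv2.INTER_CUBIC))
E
```

```text
[[293.38991282 214.85803515]] 2.6167 [-1.04841478e+01  5.77204453e+00 -2.16280774e-01  8.40045380e+01
  5.59161437e-03 -1.05425028e+01]
```

View pics/w1.png

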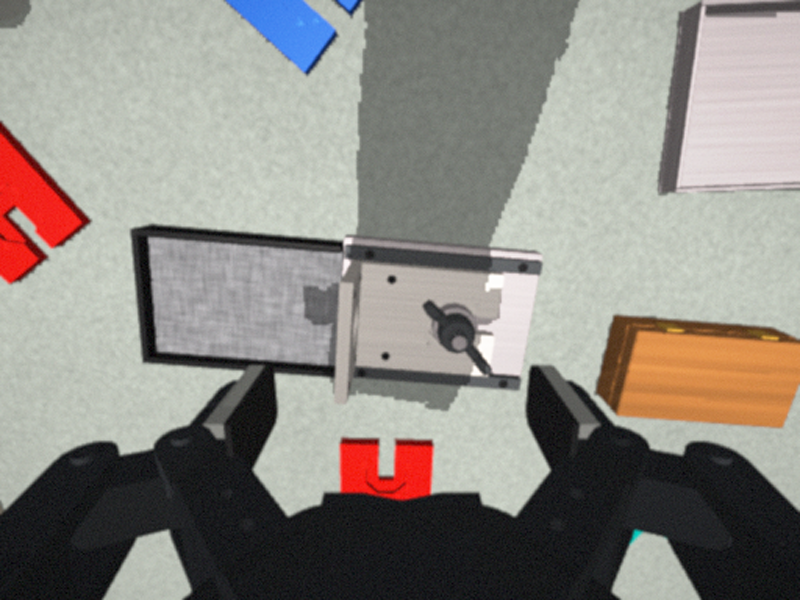

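The wrist view shows the light-grey aluminium bracket on the plate. Its upright is at (345,335), the nut hub at (455,330), and the felt is to the left. I'm enlarging a crop to confirm this and pick points.

```bash
python3 - <<'E'
import cv2
f=cv2.imread("w1.png")[140:265,200:355]; cv2.imwrite("pics/c1.png",cv2.resize(f,None,fx=4.8,fy=4.8,interpolation=cv2.INTER_CUBIC)[:600,:744])
E
```

```text
(no output)
```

View pics/c1.png

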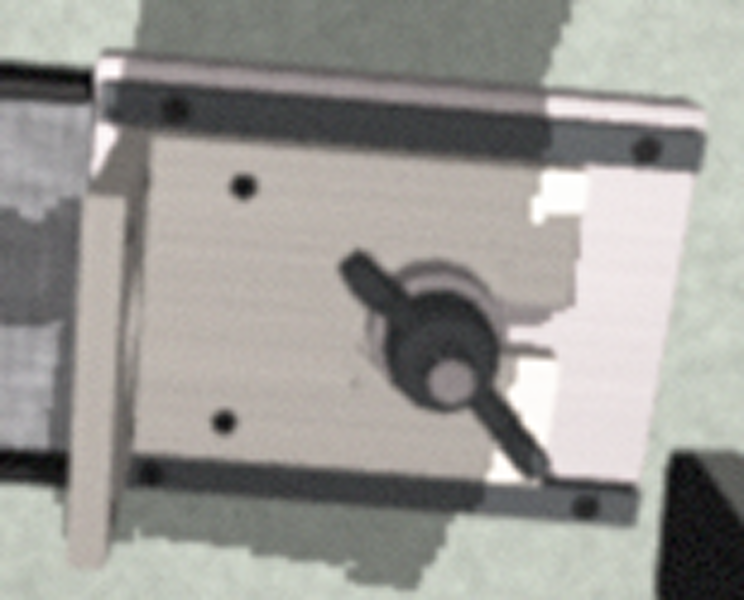

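The crop confirms the aluminium bracket, with its slot around the stud and the spacer rim under the dark nut. In crop pixels, the stud top is at (451,381), the wing tips at (352,258) and (540,470), and the strip screws at (175,108), (647,150), (150,472) and (586,507).

```bash
python3 - <<'E'
from h import *
import json
np.set_printoptions(precision=4,suppress=True)
c={k:np.array(v) for k,v in json.load(open("w1.json")).items()}
p=lambda u,z:cast(c,np.atleast_2d(u)/4.8+[200,140],z)[:,:2]
ang=lambda d:np.degrees(np.arctan2(d[1],d[0]))
s=p((451,381),.062)[0];w=p([(352,258),(540,470)],.060);print("stud",s,"wing mid",w.mean(0),np.linalg.norm(w[1]-w[0]),ang(w[1]-w[0]))
sc=p([(175,108),(647,150),(150,472),(586,507)],.023);print("strip yaw",ang(sc[0]-sc[1]),ang(sc[2]-sc[3]),"mid",sc.mean(0))
e=cast(c,np.array([(133,230),(148,362)])*.64,.027)[:,:2];print("endrim",e,ang(e[0]-e[1])-90)
for y in(ang(sc[0]-sc[1]),):
    u=np.array([np.cos(np.radians(y)),np.sin(np.radians(y))]);print("len stud->end",(e.mean(0)-s)@u,"lat",(e.mean(0)-s)@[-u[1],u[0]],(sc.mean(0)-s)@[-u[1],u[0]])
up=p([(103,195),(87,565)],.081);print("upright top ends",up,np.linalg.norm(up[1]-up[0]))
f=cv2.imread("w1.png");
# top camera cross-check of the felt blob / stud
ct=robot.get_calibration("top");t=proj(ct,np.r_[s,.062]);print("stud in top view800",t/.64)
E
```

```text
stud [0.636  0.0588] wing mid [0.6335 0.0584] 0.064447648830473 40.865077020602925
strip yaw -95.12609282750363 -95.02100829155155 mid [0.6355 0.0491]
endrim [[ 0.567  -0.1643]
 [ 0.6664 -0.1705]] 86.44705048058327
len stud->end 0.2270425967964482 lat 0.0009892634783924131 0.0004040041651636266
upright top ends [[ 0.5901 -0.0115]
 [ 0.6691 -0.0176]] 0.07915519902263277
stud in top view800 [[362.8611 300.9062]]
```

```bash
python3 - <<'E'
from h import *
np.set_printoptions(precision=4,suppress=True)
o=lambda:(lambda s:print(round(s["time"],2),s["tool_pos"],s["ft_force"],s["gripper_width"]))(robot.observe())
x,y=.6350,.0586; yaw=-139.1
print(robot.tip_reach)
robot.set_gripper(.055)
robot.move_pose([x,y,.19],[180,0,yaw]); o(); print(robot.tip_reach)
print("hit",robot.line_to([x,y,.1115],vel=.08,guard=6)); o()
robot.set_gripper(0.0); o()
print(robot.tip_reach)
E
```

```text
0.0726
3.68 [0.6349 0.0585 0.1903] [ 0.2284 -1.0925  0.2032] 0.05459823605661867
0.0726
hit False
4.82 [0.6354 0.0586 0.1122] [-0.2867  0.3372  0.0829] 0.05500491358421472
5.21 [0.6355 0.0585 0.1123] [-0.8038 -0.0593  5.5394] 0.022737490037041085
0.0726
```

```bash
python3 - <<'E'
from h import *
np.set_printoptions(precision=4,suppress=True)
o=lambda:(lambda s:print(round(s["time"],2),s["tool_pos"],s["ft_force"],s["gripper_width"]))(robot.observe())
x,y=.6355,.0585
print(robot.line_to([x,y,.125],vel=.05,guard=15)); o()
print(robot.line_to([x,y,.20],vel=.1,guard=15)); o()
f=robot.grab_frame("wrist"); cv2.imwrite("pics/w2.png",cv2.resize(f,(800,600),interpolation=cv2.INTER_CUBIC)); cv2.imwrite("w2.png",f)
import json
json.dump({k:np.array(v).tolist() for k,v in robot.get_calibration("wrist").items()},open("w2.json","w"))
E
```

```text
False
5.62 [0.6355 0.0586 0.1253] [ 0.0937  0.3661 -0.9123] 0.02301960109378431
False
6.53 [0.6352 0.0585 0.1992] [-0.0445 -0.3224 -0.8239] 0.022507339507529416
```

View pics/w2.png

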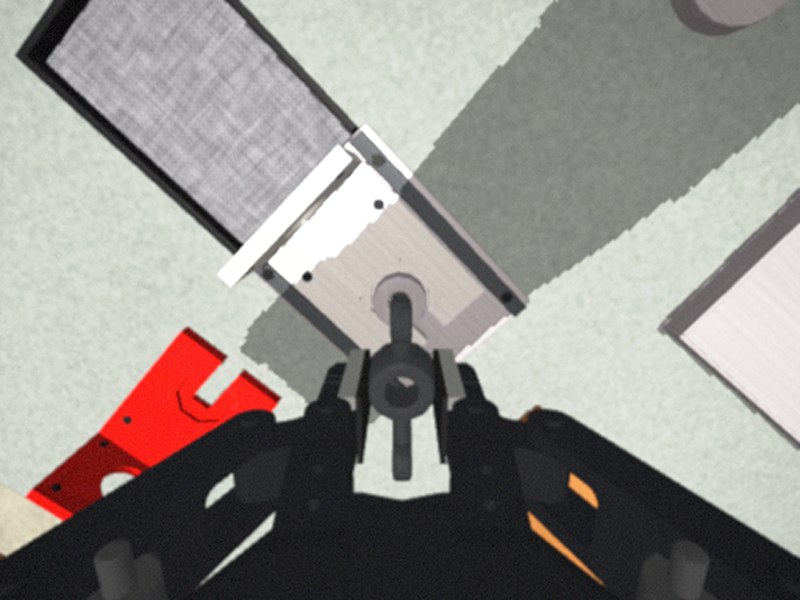

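The nut is held at (402,382) clear of the stud, and the spacer is still seated at (400,297). Next I'll place the nut in the tray.

```bash
python3 - <<'E'
from h import *
import json
np.set_printoptions(precision=4,suppress=True)
o=lambda:(lambda s:print(round(s["time"],2),s["tool_pos"],s["ft_force"],s["gripper_width"]))(robot.observe())
c={k:np.array(v) for k,v in json.load(open("w2.json")).items()}
print("tray corner",cast(c,np.array([(664,327)])*.64,.022),"stud",cast(c,np.array([(402,382)])*.64,.062+.08))
x,y=.48,.246
robot.move_pose([x,y,.17],[180,0,180]); o()
print(robot.line_to([x,y,.095],vel=.1,guard=10))
print(robot.line_to([x,y,.077],vel=.03,guard=3)); o()
robot.set_gripper(.045); o()
robot.line_to([x,y,.17],vel=.15); o()
f=robot.grab_frame("wrist"); cv2.imwrite("pics/w3.png",cv2.resize(f,(800,600),interpolation=cv2.INTER_CUBIC))
E
```

```text
tray corner [[0.5435 0.196  0.022 ]] stud [[0.631  0.0559 0.142 ]]
7.57 [0.4805 0.2456 0.17  ] [-0.5153 -0.7442  0.2652] 0.022781905604234015
False
True
8.97 [0.48   0.2461 0.0803] [-1.3631  0.1871  6.7083] 0.022868423948330174
9.32 [0.4795 0.2459 0.0795] [ 0.2133 -0.3827  0.1414] 0.04486043149056369
10.07 [0.4796 0.2459 0.1691] [ 0.0106  0.0914 -0.0621] 0.04474314630312743
```

View pics/w3.png

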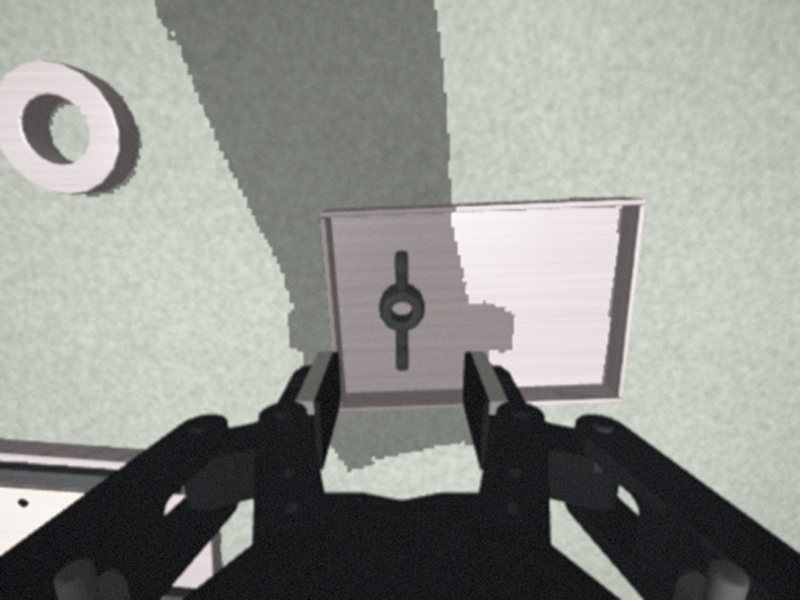

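The nut stands upright on the tray floor at (402,310). Next is the spacer.

```bash
python3 - <<'E'
from h import *
np.set_printoptions(precision=4,suppress=True)
o=lambda:(lambda s:print(round(s["time"],2),s["tool_pos"],s["ft_force"],s["gripper_width"]))(robot.observe())
x,y=.6355,.0587
robot.set_gripper(.05)
robot.move_pose([x,y,.19],[180,0,175]); o()
print("hit",robot.line_to([x,y,.115],vel=.12,guard=8),robot.line_to([x,y,.0985],vel=.04,guard=5)); o()
robot.set_gripper(0.0); o()
E
```

```text
11.31 [0.6348 0.0599 0.1898] [-0.5957  0.425  -1.5388] 0.049485307628385454
hit False False
12.64 [0.6354 0.0587 0.0983] [0.7828 0.6743 1.1504] 0.05026261415070276
12.97 [0.6359 0.0587 0.0992] [-1.0224  0.6807  4.6266] 0.029022386973167787
```

```bash
python3 - <<'E'
from h import *
np.set_printoptions(precision=4,suppress=True)
o=lambda:(lambda s:print(round(s["time"],2),s["tool_pos"],s["ft_force"],s["gripper_width"]))(robot.observe())
x,y,z=robot.observe()["tool_pos"]
print(robot.line_to([x,y,z+.012],vel=.03,guard=12)); o()
print(robot.line_to([x,y,.185],vel=.1,guard=12)); o()
f=robot.grab_frame("wrist"); cv2.imwrite("pics/w4.png",cv2.resize(f,(800,600),interpolation=cv2.INTER_CUBIC)); cv2.imwrite("w4.png",f)
E
```

```text
False
13.54 [0.6359 0.0587 0.1112] [ 1.059  -0.2363 -1.4412] 0.028568664381671483
False
14.43 [0.6356 0.0587 0.1842] [-0.2382 -0.7075 -1.2223] 0.0284955162853796
```

View pics/w4.png

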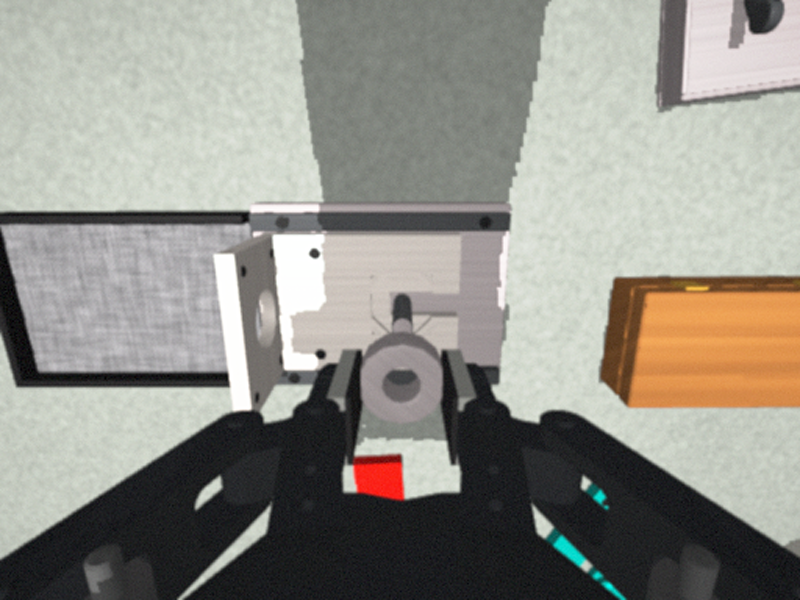

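The spacer is held level at (402,375), the stud is bare, and the bracket hasn't moved. I'll set the spacer in the tray.

```bash
python3 - <<'E'
from h import *
np.set_printoptions(precision=4,suppress=True)
o=lambda:(lambda s:print(round(s["time"],2),s["tool_pos"],s["ft_force"],s["gripper_width"]))(robot.observe())
x,y=.478,.320
robot.move_pose([x,y,.17],[180,0,178]); o()
print(robot.line_to([x,y,.095],vel=.1,guard=10))
print(robot.line_to([x,y,.077],vel=.03,guard=3)); o()
robot.set_gripper(.048); o()
robot.line_to([x,y,.17],vel=.15); o()
f=robot.grab_frame("wrist"); cv2.imwrite("pics/w5.png",cv2.resize(f,(640,480),interpolation=cv2.INTER_CUBIC))
E
```

```text
15.65 [0.4788 0.3193 0.1701] [ 0.1284 -0.0228 -0.9532] 0.02901592127220404
False
True
17.04 [0.4781 0.3201 0.0812] [-1.6548 -0.8935  7.026 ] 0.02825782789294569
17.37 [0.4775 0.3198 0.0803] [-0.4207 -0.4795 -0.3341] 0.047625988670447074
18.11 [0.4776 0.3199 0.169 ] [ 0.5767 -0.0602 -0.1027] 0.04780001321574893
```

View pics/w5.png

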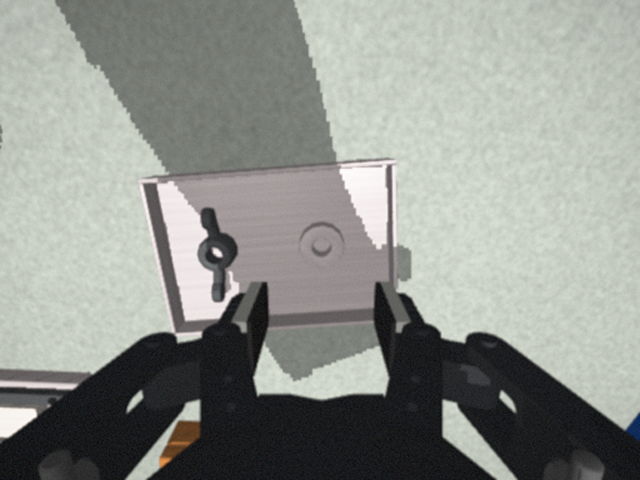

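The nut is at (217,252) and the spacer at (321,245), both flat on the tray floor. Now I'll push the bracket with two spread fingers, one on each side of the upright's bore.

```bash
python3 - <<'E'
from h import *
np.set_printoptions(precision=4,suppress=True)
o=lambda:(lambda s:print(round(s["time"],2),s["tool_pos"],s["ft_force"],s["gripper_width"]))(robot.observe())
a=np.radians(-95); u=np.array([np.cos(a),np.sin(a)]); s=np.array([.6355,.0587])
P=lambda d,z:[*(s+u*d),z]
robot.set_gripper(.042)
robot.move_pose(P(.043,.19),[180,0,85]); o()
print("down",robot.line_to(P(.043,.0975),vel=.1,guard=8)); o()
print("contact",robot.line_to(P(.068,.0975),vel=.03,guard=3)); o(); print((robot.observe()["tool_pos"][:2]-s)@u)
f=robot.grab_frame("wrist"); cv2.imwrite("pics/w6.png",cv2.resize(f,(640,480),interpolation=cv2.INTER_CUBIC))
E
```

```text
19.68 [0.6315 0.0167 0.1899] [-0.0225  0.1592  0.4939] 0.041934177257687555
down False
20.76 [0.6323 0.0158 0.0984] [ 0.0641 -0.0003  0.2717] 0.04164302572361126
contact False
21.74 [ 0.6296 -0.0091  0.0974] [-0.3727  0.155   0.1028] 0.04189105917942024
0.06806737822509037
```

View pics/w6.png

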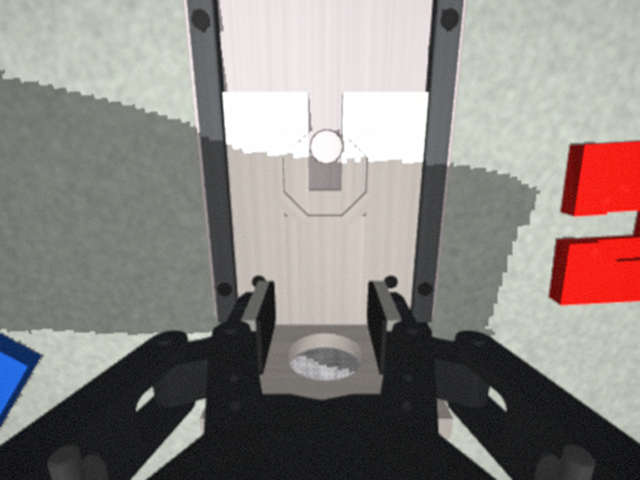

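The fingers straddle the bore against the upright. The bracket is between the strips, and its slot has already started off the stud at (325,147). I'll continue the push.

```bash
python3 - <<'E'
from h import *
np.set_printoptions(precision=4,suppress=True)
o=lambda:(lambda s:print(round(s["time"],2),s["tool_pos"],s["ft_force"],s["gripper_width"]))(robot.observe())
a=np.radians(-95); u=np.array([np.cos(a),np.sin(a)]); s=np.array([.6355,.0587])
P=lambda d,z:[*(s+u*d),z]
for d in(.10,.14,.17,.1915):
    h=robot.line_to(P(d,.0975),vel=.04,guard=15); print(d,h); o()
    if h: raise SystemExit
robot.line_to(P(.178,.0975),vel=.05); robot.line_to(P(.178,.19),vel=.12); o()
# look back from -x side with the jaws clear, tool raised
robot.move_pose(P(.03,.28),[180,0,85]); o()
f=robot.grab_frame("wrist"); cv2.imwrite("pics/w7.png",cv2.resize(f,(640,480),interpolation=cv2.INTER_CUBIC))
f=robot.grab_frame("top")[150:300,110:360]; cv2.imwrite("pics/t7.png",cv2.resize(f,None,fx=3.2,fy=3.2,interpolation=cv2.INTER_CUBIC))
E
```

```text
0.1 False
22.74 [ 0.6267 -0.041   0.0974] [0.3546 0.0859 0.783 ] 0.04181272334875781
0.14 False
23.89 [ 0.6233 -0.0806  0.0975] [-0.1075  2.4247  1.428 ] 0.04180894006772162
0.17 False
24.79 [ 0.6207 -0.1108  0.0975] [ 0.0754 -0.7362 -0.3476] 0.04175384761590561
0.1915 False
25.48 [ 0.6187 -0.1323  0.0974] [-0.5524  0.8041  0.5567] 0.04223899681199438
26.82 [ 0.6196 -0.1185  0.189 ] [ 0.0654 -0.4624 -0.1785] 0.04204860456139979
27.55 [0.6327 0.0281 0.2786] [-0.4204  1.3766 -0.5975] 0.0419360941087555
```

View pics/w7.png

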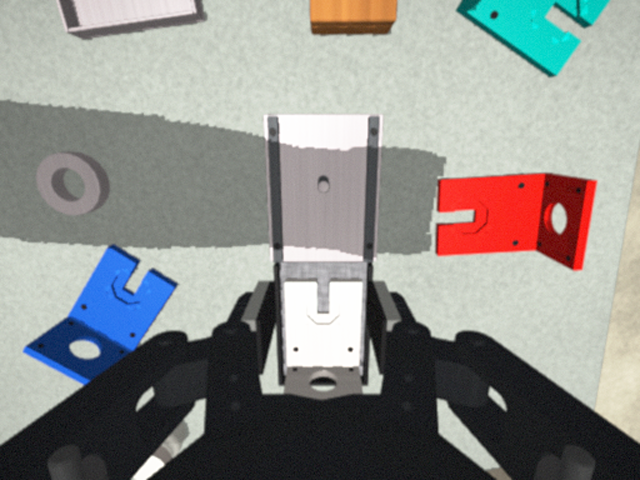

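The foot's slot end, at row 280, is past the seam at row 262, so about 15 mm of felt shows behind it. I'll check the rim end in the top view.

View pics/t7.png

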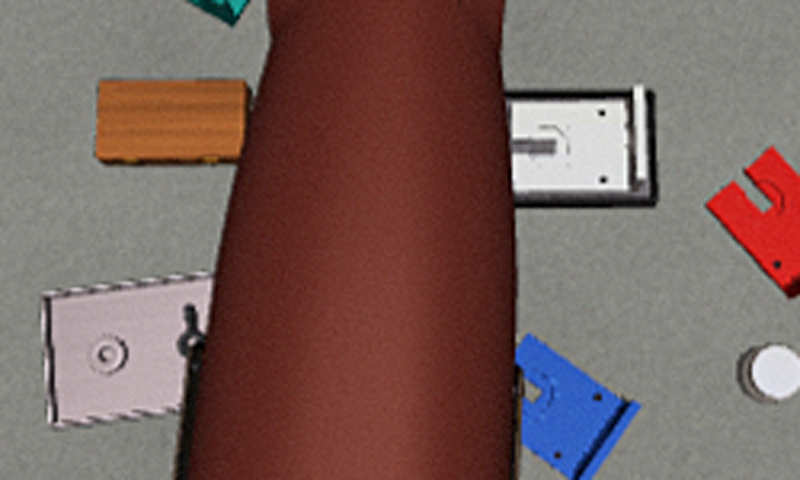

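The bracket stands upright on the felt, inside the end and side rims. The nut and spacer are in the tray and nothing else looks moved, so I'm handing in.

```bash
python3 -c "
from plant import robot
robot.job_done(); print(robot.observe()['time'])"
```

```text
the job is handed in; nothing more can be done
the job is handed in; nothing more can be done
```

I lifted the wing nut off the stud and set it in the hardware tray, then did the same with the spacer. Both were lowered until they touched the tray floor before I released them. With the stud bare, I pushed the aluminium bracket along the guides with two fingers low on its upright until it was on the felt. I then backed the gripper off and handed in at about 28 s.

- **Nut and spacer:** the wrist view after placing showed both flat on the tray floor.
- **Bracket:** the last wrist view showed it square between the rims, with about 15 mm of felt behind its foot. The last top view showed it upright and inside the end rim; I did not measure the gap at that end.
- **Other objects:** nothing else I could see looked moved, but the arm hid part of the last top view.
- **Forces:** tool forces stayed below about 8 N at every reading.
- **Disagreements:** the gripper read 29 mm on the 32 mm spacer and 22.7 mm on the nut's hub (23–26 mm). Both were held securely. The stud-to-end-rim length from hand-picked pixels was 227 mm against the nominal 231 mm, within the picking error.

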